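Clamp the walnut block in the crank vise

ROBOT

A 6-joint arm with a two-finger parallel gripper is mounted at the origin on the work surface. World frame = base frame: x ahead of the robot, y to its left, z up, the work surface at z = 0. Lengths are in m, angles in rad, forces in N, time in s.
With the tool pointing down it reaches from about 0.25 to 0.85 m from the base axis. Payload 12.5 kg.
Tool frame: the origin (TCP) lies between the finger pads; the fingertips stand 17 mm ahead of it and the grasp point (between the pads) lies 2 mm behind it (tips_ahead is the distance from the TCP to the fingertips, in m); x points along the fingers, y is the direction in which the jaws open and shut, and the axes are right-handed (so a half turn about x gives the same grasp; the last joint's range is limited). The gripper opens to 93 mm and grips with 3 to 60 N. Pads are 15 mm wide; open, the fingers measure 128 mm over their backs; the gripper's body (75 mm by 188 mm) begins 65 mm behind the grasp point.
Start: joints at [-1.228, 0.351, 1.652, -0, 1.139, -0.085], TCP at [0.228, -0.5, 0.199] pointing down, gripper open.
Joint ranges: [-2.75, 2.75], [-0.79, 2.1], [0.01, 2.65], [-1.57, 4.71], [0.07, 3.14], [-2.87, 2.87]. Speed limits (rad/s): [2.22, 2.22, 2.79, 3.14, 3.14, 3.14].

INTERFACE

Orientations are given as a unit quaternion [w, x, y, z].
In Python, from rig import read_state, grab_frame, job_done, find_in, tips_ahead gives the robot as it stands. The module is installed in compiled form; this text tells all that it offers.
- The arm moves only by the shell command python3 -m inch 'ROWS' [OPENING] [FORCE]. ROWS is JSON, a list of rows, each a list of 4 numbers: the shift along the world's x, y, z in units of 25 mm (1.0 is 25 mm), then the turn about the world's z in rad. In form: [[dx, dy, dz, spin], ...]. A call has 1 to 5 rows; each row shifts and turns the pose as measured when the row begins; what a row does not reach is not made up. A row lasts 1/8 s, in which the tool goes at most 62.5 mm and 10.7 degrees, less where a joint would pass 70% of its speed; a pose out of reach is approached as far as the arm can. A call is refused whole if a number of a shift passes 1 or a number of a turn 0.188, either way. A call with a gripper value outside its range is refused whole. OPENING is the finger opening in mm, from 0 to 93, set as the call begins (- or left out, the last holds). The fingers move at their own pace and stop on an object; FORCE is the grip in N (left out, the last holds). Time passes only in rows, so rows that do not move let the fingers close. It gives the time, the measured TCP pose, the force and the opening at its end, in the units of the state.
- read_state(): the state, without advancing time (a new reading comes with each control period).
- grab_frame(name): name is "side" or "top" or "wrist"; returns a dict with "frame" (400x640x3 uint8, blue, green, red), "fx", "fy", "cx", "cy" (pixels), "distortion" ([k1, k2, p1, p2, k3] as OpenCV has them; the pictures are not rectified), "rvec" (rotation vector, rad) and "tvec" (3), from world to camera coordinates, as OpenCV has them; the wrist camera has in their place "tool_from_camera" (4x4, takes a point from camera to tool coordinates, whose origin is the TCP and whose axes are the tool frame's). Camera axes: x right, y down, z forward; pixel columns grow to the right and rows downward; lengths in m; the calibration is good to about 2 mm. A picture is of the moment at which its call begins: read the wrist's pose just before it. There is no depth.
- job_done(): hands the job in, once; it reports no verdict.
Trained networks look in a picture, given as the dict that the camera call returned (one of the last four; its "shot" number tells which), for a name from the list of things; names that differ only in an ending like _2 or _b are one class to them, and where a whole thing is asked for, a point or a joint stands for the part that bears it (a point fixed in the world has none). Each returns a list of dicts, best first, with "conf" (0 to 1); they miss things now and then, are a little off and sometimes report something else, mostly with a low value. They report only what shows in the picture. A call takes as long as a camera call. They do not tell look-alikes from the thing itself.
- find_in(picture, label): "bbox" ([left, top, width, height] in pixels, round what is visible of it).
The state is a dict: "time_s": time; "qpos": joint angles; "qvel": joint speeds; "effort": joint torques, N m; "eef_pos": TCP position; "tool_rot": TCP orientation; "force": force on the tool from outside, world axes, zero at the start; "torque": the same for the moment, N m; "opening": finger opening in m.
Only numpy, scipy, OpenCV 4.12 (cv2) and the standard library are available. Lean on these libraries where they do the work, as an engineer would, in place of code of your own. Each camera call takes 0.05 s, during which the arm holds its last target.

TASK

Two alike crank vises stand on the bench. Turn the crank of the one with the walnut block between its jaws clockwise (seen from above) until the block is squeezed tight against the fixed jaw, the sliding jaw's springy face plate pushed about half way in, then let go. Leave the empty vise's crank as it is.

Things in the scene. Friction and masses are not known exactly. Their poses are not given: they have to be found in the camera images.
- vise_axis (a point): Point on the vertical crank axis of the vise holding the block, at knob-middle height (138 mm above the bench). Axes: x along the vise from the crank to the fixed jaw, z up. Grey vise fixed on a 310 x 140 mm wooden board. Here the fixed jaw's face is at x = 185 mm, the bed 98 mm below, jaw tops 48 mm below, jaws 100 mm wide in y; the sliding jaw pushes to +x.
- vise_crank (a joint): Turn of that vise's crank, rad: 0 open, grows clockwise from above, stop at 5.0. Moves the sliding jaw 8 mm per rad. The jaw's sprung face plate (3 N/mm, 8 mm of give) touches the block, once home, at 4.0 rad, is half in (12 N) at 4.5, fully in at 5.0. Stiff: 4 to 8 N at the knob; stays where left, also when clamped.
- vise_knob (a point): Middle of the upright black round knob on that crank: 22 mm in diameter, from 26 mm below to 24 mm above this point, 50 mm from the crank axis. It spins freely on its pin, so it can be carried round the circle without turning the hand. At crank 0 it is on the -x side of the axis. Arm and hub tops are 27 mm below this point.
- block_center (a point): Centre of the dark walnut block, 50 mm (x, the clamped width) x 75 mm (y) x 65 mm tall, loose on the vise bed between the open jaws, up to 7 mm from the fixed jaw and a few degrees askew; its top is 33 mm below the knob's middle. The jaw pushes it home and squares it.
- spare_knob (a point): Middle of the like knob on the crank of the second, empty vise (same shape and size), which must not be turned.
Not all that is in view belongs to the job. What is shaped like the part that bears block_center but green, orange or yellow is not meant.

How it is judged:
By the outcome, as a careful person would: the job done as asked, in the order asked, and still so for the second after the job is handed in, with the robot touching nothing.
It also fails if it takes over 40 s, if anything falls off the work surface, if the arm or the gripper's body presses on something with over 40 N, if the wrist force passes 120 N, or if a joint passes its speed limit or range.

## Working session

There is one attempt and no reset: what is moved stays moved. The work goes in short steps, Python scripts to look and compute and a shell command to move; the robot and the scene stay as the last step left them, time stands still between calls to the robot, and variables do not carry over. Pictures are saved under pics/ and viewed, and the job is handed in when it is done.

```bash
mkdir -p pics
cat > look.py <<'E'
import cv2, json, pickle
from rig import *
def shot(n,tag):
    f=grab_frame(n); cv2.imwrite(f'pics/{tag}_{n}.png',f['frame']); return f
E
python3 - <<'E'
from look import *
import numpy as np
s=read_state(); print(s['time_s'],s['eef_pos'],s['tool_rot'],s['opening'],tips_ahead if not callable(tips_ahead) else tips_ahead())
for n in ('side','top'):
    f=shot(n,'a'); pickle.dump(f,open(f'{n}.pkl','wb'))
    print(n,f['fx'],f['fy'],f['cx'],f['cy'],f['distortion'],f['rvec'],f['tvec'])
    for l in ('vise_knob','block_center','spare_knob'):
        print(l,[(d['bbox'],round(d['conf'],2)) for d in find_in(f,l)])
E
```

```text
0.0 [ 0.22807054 -0.50008155  0.19800807] [-0.14969289 -0.69093682 -0.15049741  0.69104911] 0.09274474620245234 0.017
side 437.67738081869237 437.67738081869237 318.02050886551115 196.3527436345554 [-0.1062355  0.         0.         0.         0.       ] [ 0.2697684  -2.72399953  1.38808025] [0.51779636 0.13545436 1.18127393]
vise_knob [([331.1, 246.5, 8.9, 14.8], 0.76)]
block_center [([251.3, 202.3, 31.1, 25.6], 0.84), ([227.3, 291.1, 38.9, 30.8], 0.83), ([301.4, 197.8, 34.1, 38.1], 0.74), ([252.8, 228.4, 32.8, 43.0], 0.68), ([340.4, 154.7, 5.2, 14.2], 0.27)]
spare_knob []
top 473.30892937503927 473.30892937503927 323.26132956670193 187.65927205632292 [-0.00674313  0.          0.          0.          0.        ] [ 2.12001983 -2.11685486  0.20090375] [0.02447716 0.56778873 1.10871006]
vise_knob []
block_center [([306.9, 185.5, 34.3, 35.7], 0.91), ([294.4, 136.5, 36.7, 34.0], 0.84), ([169.0, 152.4, 36.4, 36.8], 0.83), ([229.3, 154.9, 33.8, 26.6], 0.61)]
spare_knob []
```

View pics/a_side.png

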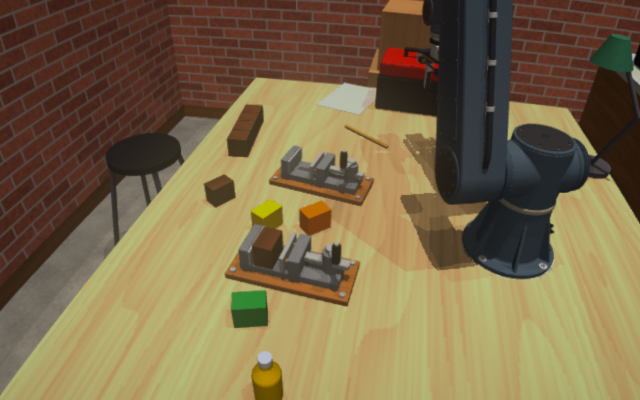

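View pics/a_top.png

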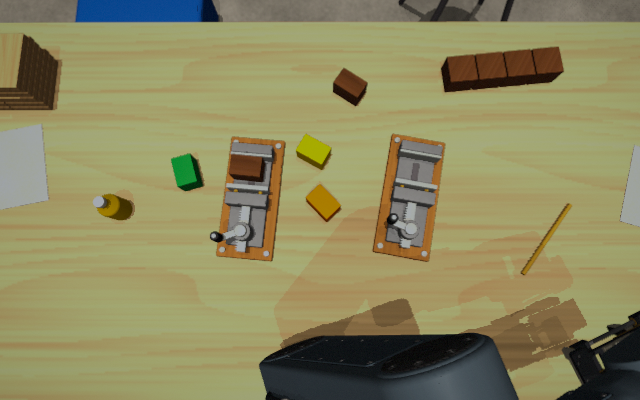

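The top view shows the walnut block in the left vise: block at about (247,167), hub (243,231), knob (216,237). The right vise is empty, with its knob at about (393,219). I'll zoom in next.

Run:
```python
import cv2,numpy as np
a=cv2.imread('pics/a_top.png')[130:270,200:300]; b=cv2.imread('pics/a_side.png')[215:305,220:365]
cv2.imwrite('pics/z_top.png',cv2.resize(a,None,fx=4,fy=4,interpolation=cv2.INTER_CUBIC))
cv2.imwrite('pics/z_side.png',cv2.resize(b,None,fx=5,fy=5,interpolation=cv2.INTER_CUBIC))
```

```text
(no output)
```

View pics/z_top.png

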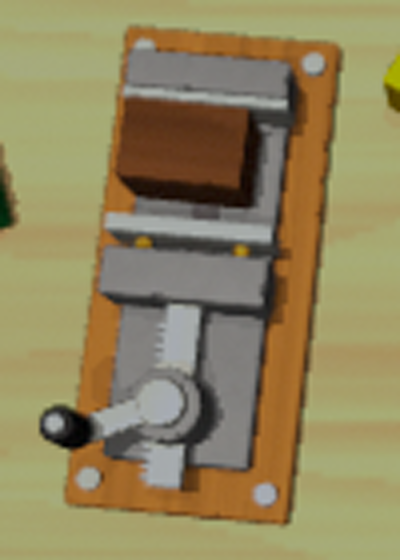

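View pics/z_side.png

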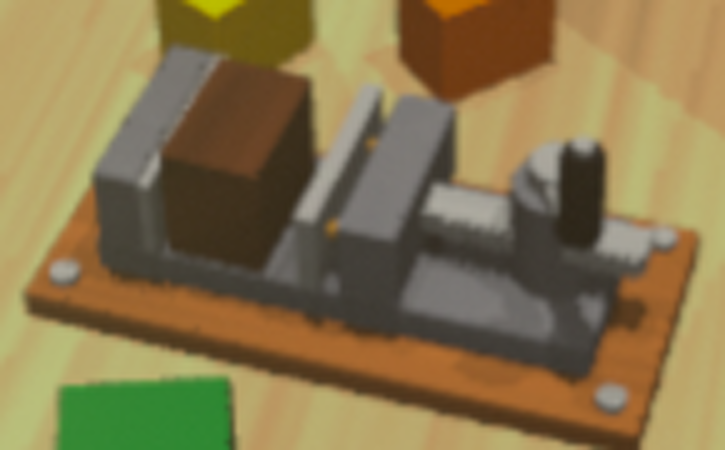

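```bash
cat > geo.py <<'E'
import numpy as np,cv2,pickle
def cam(n):
    f=pickle.load(open(f'{n}.pkl','rb'))
    return np.array([[f['fx'],0,f['cx']],[0,f['fy'],f['cy']],[0,0,1]]),np.array(f['distortion']),np.array(f['rvec'],float),np.array(f['tvec'],float).ravel()
def atz(n,px,z):
    K,d,r,t=cam(n); R=cv2.Rodrigues(r)[0]
    u=cv2.undistortPoints(np.array([[px]],float),K,d)[0,0]
    v=R.T@np.array([u[0],u[1],1]); c=-R.T@t
    return c+v*(z-c[2])/v[2]
def proj(n,P):
    K,d,r,t=cam(n); return cv2.projectPoints(np.array(P,float).reshape(-1,3),r,t,K,d)[0].reshape(-1,2)
E
python3 - <<'E'
from geo import *
np.set_printoptions(precision=4,suppress=True)
T=lambda x,y:((x+.5)/4-.5+200,(y+.5)/4-.5+130)
S=lambda x,y:((x+.5)/5-.5+220,(y+.5)/5-.5+215)
print('hub top',atz('top',T(162,400),.111))
print('knobtop T',atz('top',T(56,422),.162),'S',atz('side',S(583,145),.162),'Sbot',atz('side',S(578,243),.112))
for z in (.01,.015,.02):
    c=[atz('top',T(*p),z) for p in((128,27),(342,45),(65,503),(290,523))]
    print(z,c,np.linalg.norm(c[0]-c[2]),np.linalg.norm(c[1]-c[3]),np.linalg.norm(c[0]-c[1]),np.linalg.norm(c[2]-c[3]))
    for a,b in((2,0),(3,1)): d=c[a]-c[b]; print('yaw',np.arctan2(-d[1],-d[0]))
    for a,b in((1,0),(3,2)): d=c[b]-c[a]; print('yaw y',np.arctan2(-d[0],d[1]))
E
```

```text
hub top [0.4582 0.2162 0.111 ]
knobtop T [0.4408 0.2646 0.162 ] S [0.4396 0.2625 0.162 ] Sbot [0.4383 0.2715 0.112 ]
0.01 [array([0.7128, 0.2652, 0.01  ]), array([0.7007, 0.1251, 0.01  ]), array([0.4045, 0.2925, 0.01  ]), array([0.3925, 0.1521, 0.01  ])] 0.309530971958567 0.30939524293050147 0.14062100068869587 0.1408918607346659
yaw -0.08813852460261255
yaw -0.08726402896487073
yaw y -0.08644080399188996
yaw y -0.08547986974673619
0.015 [array([0.7113, 0.2642, 0.015 ]), array([0.6992, 0.1247, 0.015 ]), array([0.4042, 0.2913, 0.015 ]), array([0.3923, 0.1516, 0.015 ])] 0.3082272037104011 0.3080920463834355 0.1400286942239722 0.1402984133866071
yaw -0.0881385246026126
yaw -0.08726402896487054
yaw y -0.08644080399188993
yaw y -0.08547986974673628
0.02 [array([0.7097, 0.2632, 0.02  ]), array([0.6977, 0.1243, 0.02  ]), array([0.404 , 0.2902, 0.02  ]), array([0.3921, 0.151 , 0.02  ])] 0.30692343546223494 0.3067888498363695 0.13943638775924858 0.13970496603854823
yaw -0.08813852460261253
yaw -0.08726402896487064
yaw y -0.08644080399188907
yaw y -0.08547986974673642
```

The vise axis is at about (0.458, 0.216) with vise yaw −0.087, and the knob at about (0.440, 0.264). That puts the crank at about 1.13 rad, so it needs about 3.4 rad more clockwise. I'll move over the knob, a little higher than now.

```bash
python3 -m inch '[[0,0.3,1,0],[0.2,1,0.8,0],[0.28,1,0,0],[0.28,1,0,0],[0.28,1,0,0]]' 60 30
python3 -m inch '[[0.28,1,0,0],[0.28,1,0,0],[0.28,1,0,0],[0.28,1,0,0],[0.28,1,0,0]]'
python3 -m inch '[[0.28,1,0,0],[0.28,1,0,0],[0.28,1,0,0],[0.28,1,0,0],[0.28,1,0,0]]'
python3 -m inch '[[0.28,1,0,0],[0.28,1,0,0],[0.28,1,0,0],[0.28,1,0,0],[0.28,1,0,0]]'
```

```text
time_s: 1.02
eef_pos: [0.2542, -0.3907, 0.2444]
tool_rot: [0.149, 0.691, 0.15, -0.691]
force: [0.7, 0.3, -0.4]
opening: 0.06
time_s: 1.65
eef_pos: [0.2899, -0.2615, 0.2448]
tool_rot: [0.149, 0.691, 0.149, -0.691]
force: [-0.1, -0.2, 0.1]
opening: 0.0599
time_s: 2.28
eef_pos: [0.3256, -0.1323, 0.2454]
tool_rot: [0.15, 0.692, 0.148, -0.691]
force: [-0.5, 0.3, -0.7]
opening: 0.0602
time_s: 2.9
eef_pos: [0.3613, -0.003, 0.246]
tool_rot: [0.15, 0.693, 0.148, -0.69]
force: [0.7, -0.6, 0.6]
opening: 0.0602
```

```bash
python3 -m inch '[[0.3,1,0,0],[0.3,1,0,0],[0.3,1,0,0],[0.3,1,0,0],[0.3,1,0,0]]'
python3 -m inch '[[0.3,1,0,0],[0.3,1,0,0],[0.3,1,0,0],[0,0,0,0]]'
python3 - <<'E'
from look import *
import numpy as np
s=read_state(); f=shot('wrist','b'); f['state']=s; pickle.dump(f,open('wrist.pkl','wb'))
print(s['eef_pos'],f['tool_from_camera'],[ (d['bbox'],d['conf']) for d in find_in(f,'vise_knob')],[ (d['bbox'],d['conf']) for d in find_in(f,'block_center')])
E
```

```text
time_s: 3.52
eef_pos: [0.3997, 0.1266, 0.2466]
tool_rot: [0.15, 0.693, 0.148, -0.689]
force: [0.2, -0.0, -0.1]
opening: 0.0602
time_s: 4.03
eef_pos: [0.4227, 0.2052, 0.2466]
tool_rot: [0.151, 0.693, 0.149, -0.689]
force: [0.6, -0.0, -0.4]
opening: 0.0601
[0.42273834 0.20522398 0.24657551] [[ 9.47578066e-05 -2.68330120e-01  9.63327015e-01 -1.85450891e-01]
 [ 9.99999984e-01  1.71749362e-04 -5.05251876e-05  2.32985436e-04]
 [-1.51893371e-04  9.63327004e-01  2.68330132e-01 -7.56682793e-02]
 [ 0.00000000e+00  0.00000000e+00  0.00000000e+00  1.00000000e+00]] [([248.2, 137.2, 34.2, 27.9], 0.86)] [([471.0, 0.0, 93.9, 79.7], 0.8), ([449.9, 115.8, 65.4, 71.8], 0.8), ([345.4, 1.8, 93.3, 58.0], 0.77), ([233.6, 0.6, 42.9, 6.4], 0.51)]
```

View pics/b_wrist.png

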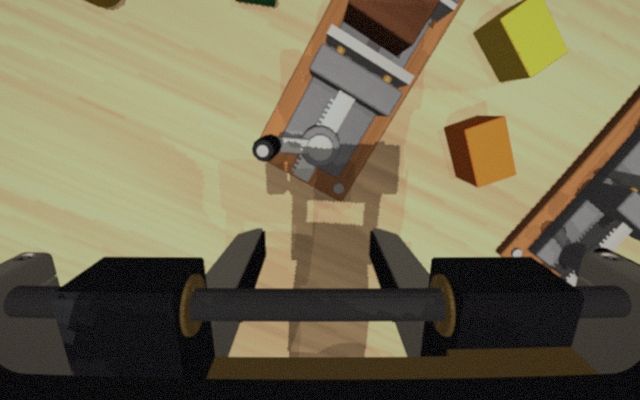

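The wrist view shows the knob top at about (263,151), the hub at (321,145), and the walnut block at the top, about (395,20). I'll cross-check positions from this view.

Run:
```python
from geo import *
from scipy.spatial.transform import Rotation as Ro
f=pickle.load(open('wrist.pkl','rb')); s=f['state']
q=np.array(s['tool_rot']); R=Ro.from_quat([q[1],q[2],q[3],q[0]]).as_matrix()
K=np.array([[f['fx'],0,f['cx']],[0,f['fy'],f['cy']],[0,0,1]])
X=np.array(f['tool_from_camera'])
def w(px,z):
    u=cv2.undistortPoints(np.array([[px]],float),K,np.array(f['distortion']))[0,0]
    c=R@X[:3,3]+s['eef_pos']; v=R@X[:3,:3]@np.array([u[0],u[1],1]); return c+v*(z-c[2])/v[2]
print('knob top',w((263,151.5),.162),'hub',w((321,145),.111),'yaxis',R[:,1])
print('jaw plate L,R',w((330,28),.09),w((411,83),.09))
```

```text
knob top [0.44076222 0.26433443 0.162     ] hub [0.46209058 0.21791611 0.111     ] yaxis [ 0.4140749  -0.9102311   0.00461753]
jaw plate L,R [0.57006456 0.25714213 0.09      ] [0.55788219 0.15801519 0.09      ]
```

```bash
python3 -m inch '[[0.3,0.95,0,0],[0.3,0.95,0,0],[0.12,0.45,0,0],[0,0,0,0]]'
```

```text
time_s: 4.68
eef_pos: [0.4406, 0.2606, 0.2473]
tool_rot: [0.15, 0.694, 0.146, -0.689]
force: [-0.0, 1.3, 0.3]
opening: 0.06
```

```bash
python3 -m inch '[[0,0.15,-0.5,0],[0,0,-1,0],[0,0,-1,0],[0,0,0,0]]'; python3 -c "
from look import *
shot('wrist','c');shot('side','c')"
```

```text
time_s: 5.18
eef_pos: [0.4394, 0.262, 0.1814]
tool_rot: [0.149, 0.693, 0.146, -0.69]
force: [0.1, 1.0, 0.2]
opening: 0.0603
```

View pics/c_wrist.png

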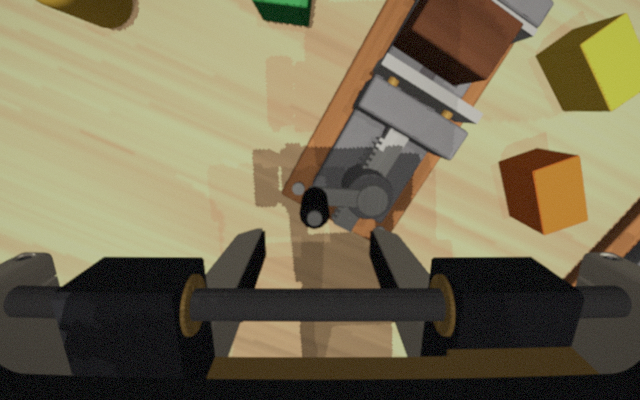

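View pics/c_side.png

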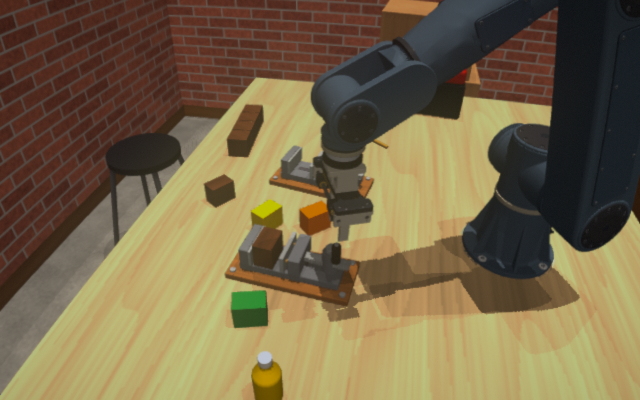

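The wrist view shows the knob top at (314,218), centred between the fingers (about 320). In the side view the hand is right above the knob. I'll descend and grip.

```bash
python3 -m inch '[[0.04,0.06,-0.8,0],[0,0,-0.7,0],[0,0,-0.12,0],[0,0,0,0]]'
python3 -m inch '[[0,0,0,0],[0,0,0,0],[0,0,0,0],[0,0,0,0]]' 15 35
```

```text
time_s: 5.78
eef_pos: [0.4438, 0.2649, 0.1465]
tool_rot: [0.148, 0.697, 0.146, -0.686]
force: [-0.0, -0.1, -0.4]
opening: 0.0603
time_s: 6.28
eef_pos: [0.4447, 0.2653, 0.1485]
tool_rot: [0.148, 0.698, 0.147, -0.685]
force: [-0.1, 0.6, 0.8]
opening: 0.0242
```

```bash
python3 -m inch '[[-0.04,0,-0.25,0],[-0.03,0,-0.05,0]]' 10 35; python3 -c "
from rig import *
s=read_state();print(s['eef_pos'],s['tool_rot'],s['force'],s['torque'],s['opening'])"
```

```text
time_s: 6.52
eef_pos: [0.4437, 0.2661, 0.1418]
tool_rot: [0.147, 0.699, 0.147, -0.684]
force: [-3.1, 2.3, 16.6]
opening: 0.0111
[0.44372822 0.26606249 0.14180202] [ 0.1472865   0.699098    0.14706913 -0.68406092] [-3.08619534  2.28812545 16.62622447] [0.43913808 0.46964889 0.01560666] 0.011073977896439427
```

```bash
python3 -c "
from look import *
shot('wrist','d');shot('side','d');shot('top','d')
a=cv2.imread('pics/d_side.png')[170:310,220:400]
cv2.imwrite('pics/d_zs.png',cv2.resize(a,None,fx=4,fy=4,interpolation=cv2.INTER_CUBIC))"
```

```text
(no output)
```

View pics/d_wrist.png

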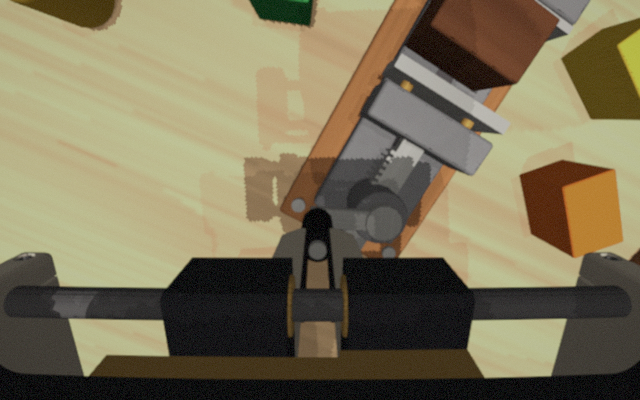

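View pics/d_zs.png

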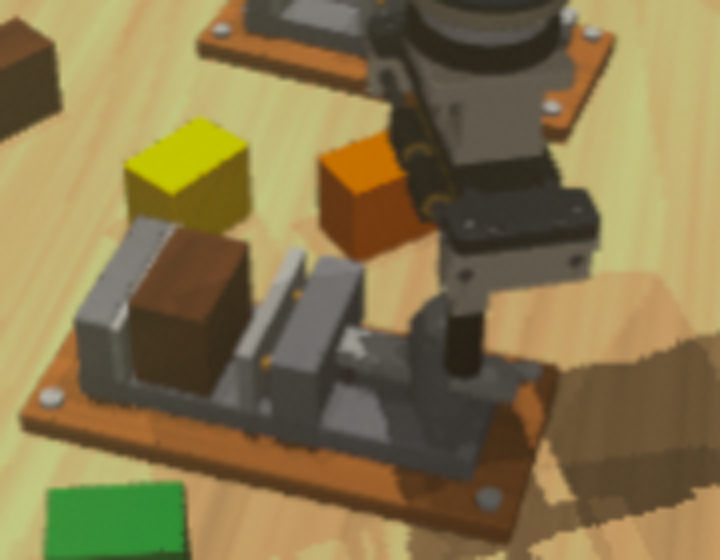

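```bash
cat > wr.py <<'E'
from geo import *
from scipy.spatial.transform import Rotation as Ro
def rot(s):
    q=np.array(s['tool_rot']); return Ro.from_quat([q[1],q[2],q[3],q[0]]).as_matrix()
def w(f,s,px,z):
    R=rot(s);K=np.array([[f['fx'],0,f['cx']],[0,f['fy'],f['cy']],[0,0,1]]); X=np.array(f['tool_from_camera'])
    u=cv2.undistortPoints(np.array([[px]],float),K,np.array(f['distortion']))[0,0]
    c=R@X[:3,3]+s['eef_pos']; v=R@X[:3,:3]@np.array([u[0],u[1],1]); return c+v*(z-c[2])/v[2]
E
python3 - <<'E'
from wr import *
from look import *
np.set_printoptions(precision=4,suppress=True)
s=read_state(); f=shot('wrist','e'); R=rot(s); print(R, s['eef_pos'],s['opening'],s['force'])
p=w(f,s,(318,250),.162); print(p, R.T@(p-s['eef_pos']))
p=w(f,s,(318,212),.112); print(p, R.T@(p-s['eef_pos']))
E
python3 -c "
import cv2
a=cv2.imread('pics/d_wrist.png')[190:360,230:410]
cv2.imwrite('pics/d_zw.png',cv2.resize(a,None,fx=4,fy=3.5,interpolation=cv2.INTER_CUBIC))"
```

```text
[[ 0.0209  0.4072 -0.9131]
 [ 0.0044 -0.9133 -0.4072]
 [-0.9998  0.0045 -0.0209]] [0.4437 0.2662 0.142 ] 0.010168827159633277 [-2.2309  2.1499 11.721 ]
[0.4409 0.2643 0.162 ] [-0.0201  0.0007  0.0029]
[0.4479 0.267  0.112 ] [ 0.0301  0.0008 -0.0035]
```

View pics/d_zw.png

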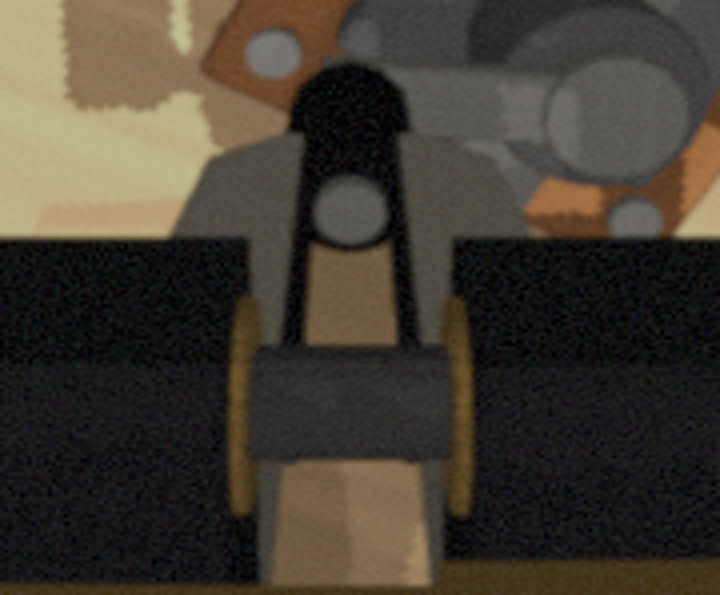

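```bash
python3 -c "
import pickle;f=pickle.load(open('wrist.pkl','rb'));print(f['fx'])
from rig import *
s=read_state();print(s['opening'],s['force'],s['eef_pos'])"; python3 -m inch '[[0,0,0,0]]' - -
```

```text
311.65869483017485
0.010187776177656984 [-2.46799912  1.51140768 11.07957321] [0.4436733  0.26617179 0.14195728]
time_s: 6.85
eef_pos: [0.4437, 0.2665, 0.1422]
tool_rot: [0.147, 0.699, 0.147, -0.684]
force: [-1.0, 0.2, 2.3]
opening: 0.0103
```

```bash
python3 - <<'E'
from wr import *
f=pickle.load(open('wrist.pkl','rb'))
K=np.array([[f['fx'],0,f['cx']],[0,f['fy'],f['cy']],[0,0,1]]); X=np.array(f['tool_from_camera'])
def at(px,x):
    u=cv2.undistortPoints(np.array([[px]],float),K,np.array(f['distortion']))[0,0]
    v=X[:3,:3]@np.array([u[0],u[1],1]); c=X[:3,3]; return c+v*(x-c[0])/v[0]
for p in ((306,230),(328,230),(305,275),(330,275),(283,240),(358,235)):
  for x in (.017,-.02): print(p,x,at(p,x).round(4))
E
cat > zoom.py <<'E'
import sys,cv2
i,o,x0,y0,x1,y1,k=sys.argv[1],sys.argv[2],*map(int,sys.argv[3:])
cv2.imwrite(o,cv2.resize(cv2.imread(i)[y0:y1,x0:x1],None,fx=k,fy=k,interpolation=cv2.INTER_CUBIC))
E
python3 zoom.py pics/d_top.png pics/d_zt.png 190 130 300 270 4
```

```text
(306, 230) 0.017 [ 0.017  -0.0076  0.0053]
(306, 230) -0.02 [-0.02   -0.0061 -0.0095]
(328, 230) 0.017 [0.017  0.0078 0.0053]
(328, 230) -0.02 [-0.02    0.0064 -0.0095]
(305, 275) 0.017 [ 0.017  -0.0086  0.0404]
(305, 275) -0.02 [-0.02   -0.007   0.0192]
(330, 275) 0.017 [0.017  0.0096 0.0404]
(330, 275) -0.02 [-0.02    0.0078  0.0192]
(283, 240) 0.017 [ 0.017  -0.0238  0.0128]
(283, 240) -0.02 [-0.02   -0.0194 -0.0033]
(358, 235) 0.017 [0.017  0.0288 0.009 ]
(358, 235) -0.02 [-0.02    0.0236 -0.0064]
```

View pics/d_zt.png

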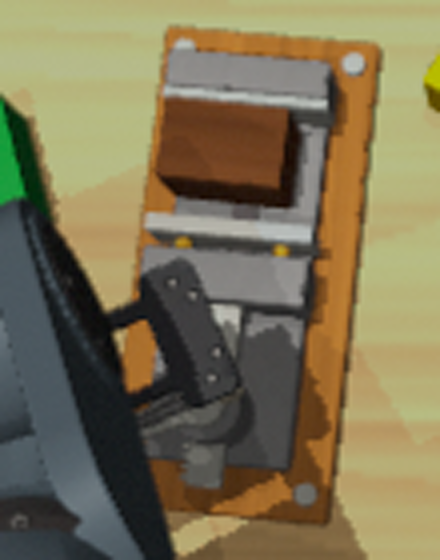

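```bash
python3 - <<'E'
from geo import *
for z in (.112,.125,.142,.162,.18,.2): print(z,proj('side',[.4437,.2662,z]).round(1), proj('side',[.4437-.0,.2662,z+0.04]).round(1)[0])
E
python3 zoom.py pics/c_side.png pics/c_zs.png 300 180 400 290 6
python3 zoom.py pics/d_side.png pics/d_zs2.png 300 180 400 290 6
```

```text
0.112 [[333.2 261.2]] [333.9 247.9]
0.125 [[333.4 257. ]] [334.1 243.4]
0.142 [[333.7 251.3]] [334.4 237.5]
0.162 [[334.  244.5]] [334.8 230.3]
0.18 [[334.4 238.2]] [335.1 223.6]
0.2 [[334.7 231. ]] [335.5 216.1]
```

View pics/c_zs.png

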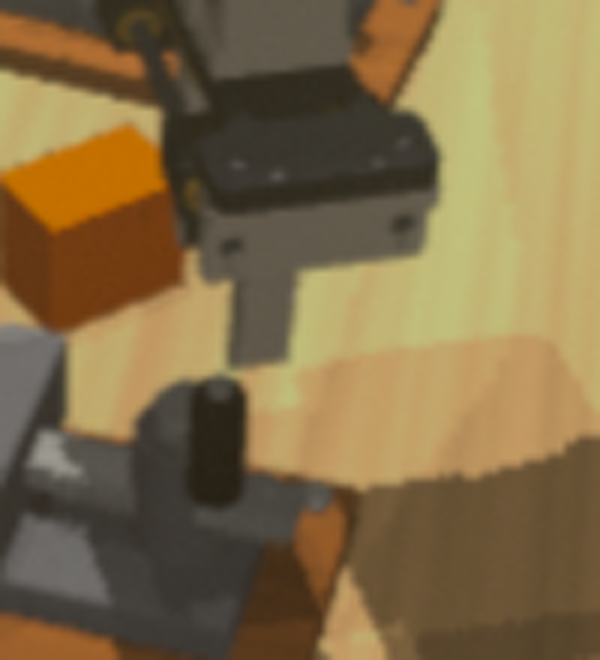

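View pics/d_zs2.png

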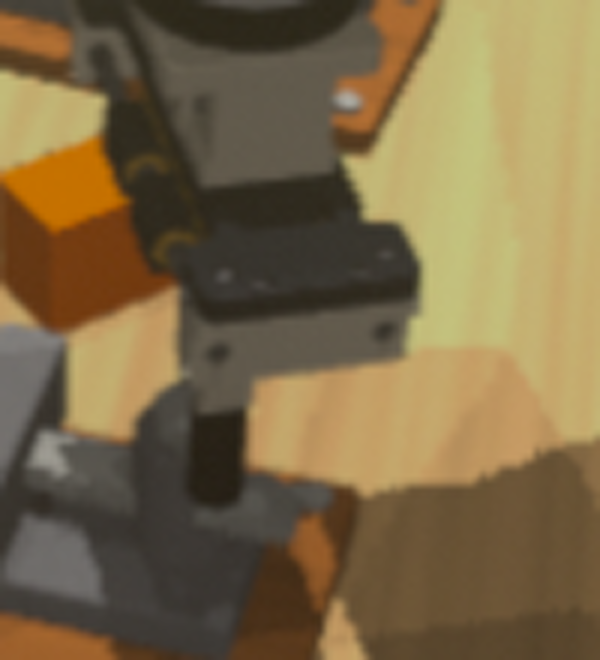

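```bash
python3 - <<'E'
from wr import *
s={'tool_rot':[0.149,0.693,0.146,-0.69]};e=np.array([.4394,.262,.1814]);R=rot(s)
K,d,r,t=cam('side');print('cam',-cv2.Rodrigues(r)[0].T@t)
for x in (.017,0,-.02):
  for y in (-.03,-.0475):
    for z in(-.0075,.0075): print(x,y,z,proj('side',e+R@[x,y,z]).round(1)[0])
f=pickle.load(open('wrist.pkl','rb'));X=np.linalg.inv(np.array(f['tool_from_camera']))
K=np.array([[f['fx'],0,f['cx']],[0,f['fy'],f['cy']],[0,0,1]])
for x in (.017,0,-.02):
  for y in (-.03,-.0475):
    for z in(-.0075,.0075):
      print('wr',x,y,z,cv2.projectPoints((X[:3,:3]@[x,y,z]+X[:3,3]).reshape(1,3),np.zeros(3),np.zeros(3),K,np.array(f['distortion']))[0].ravel().round(1))
E
python3 zoom.py pics/c_wrist.png pics/c_zw.png 200 180 440 300 3
```

```text
cam [0.3554472  0.95919058 0.79716986]
0.017 -0.03 -0.0075 [336.6 252.6]
0.017 -0.03 0.0075 [343.5 251.5]
0.017 -0.0475 -0.0075 [338.8 258.3]
0.017 -0.0475 0.0075 [345.8 257.3]
0 -0.03 -0.0075 [337.  246.6]
0 -0.03 0.0075 [343.9 245.6]
0 -0.0475 -0.0075 [339.2 252.3]
0 -0.0475 0.0075 [346.3 251.3]
-0.02 -0.03 -0.0075 [337.4 239.4]
-0.02 -0.03 0.0075 [344.5 238.4]
-0.02 -0.0475 -0.0075 [339.7 245.1]
-0.02 -0.0475 0.0075 [346.9 244. ]
wr 0.017 -0.03 -0.0075 [273.1 212.5]
wr 0.017 -0.03 0.0075 [273.9 232.9]
wr 0.017 -0.0475 -0.0075 [247.6 212.5]
wr 0.017 -0.0475 0.0075 [248.9 232.9]
wr 0 -0.03 -0.0075 [269.4 221.1]
wr 0 -0.03 0.0075 [270.4 243. ]
wr 0 -0.0475 -0.0075 [241.8 221.1]
wr 0 -0.0475 0.0075 [243.4 242.9]
wr -0.02 -0.03 -0.0075 [264.2 233.2]
wr -0.02 -0.03 0.0075 [265.4 257.1]
wr -0.02 -0.0475 -0.0075 [233.7 233.2]
wr -0.02 -0.0475 0.0075 [235.6 257. ]
```

View pics/c_zw.png

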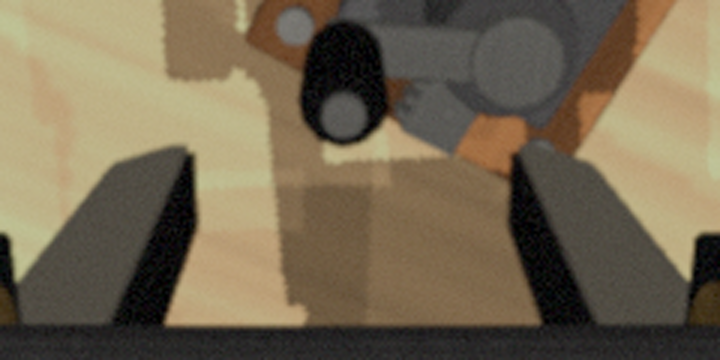

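Both cameras agree that the visible fingertips are about 18 mm behind the reported TCP, not 17 mm ahead of it. The fingers closed on the top end of the knob instead of around it: the opening is 10 mm where the knob is 22 mm, with an upward force of 16 N. I'll raise, open, and go down about 25 mm further.

```bash
python3 -m inch '[[0,0,0.8,0],[0,0,0.5,0],[0,0,0,0],[0,0,0,0]]' 60
python3 -m inch '[[0,0,0,0],[0,0,0,0]]' 60
python3 - <<'E'
from look import *
from wr import *
s=read_state(); f=shot('wrist','g'); f2=shot('side','g'); R=rot(s); print(R[:,0],s['eef_pos'],s['opening'],s['force'])
print([d['bbox'] for d in find_in(f,'vise_knob')])
E
python3 zoom.py pics/g_wrist.png pics/g_zw.png 200 180 440 300 3
python3 zoom.py pics/g_side.png pics/g_zs.png 300 180 400 290 6
```

```text
time_s: 7.35
eef_pos: [0.4428, 0.2661, 0.1738]
tool_rot: [0.147, 0.698, 0.147, -0.685]
force: [-1.2, -0.9, -0.7]
opening: 0.0453
time_s: 7.6
eef_pos: [0.4424, 0.2659, 0.1728]
tool_rot: [0.147, 0.698, 0.147, -0.685]
force: [0.7, -0.5, 0.0]
opening: 0.0596
[ 0.01776959  0.00320036 -0.99983699] [0.44239394 0.26590179 0.17280205] 0.059562251068096296 [ 0.72917602 -0.53390004  0.01962173]
[[300.4, 195.7, 35.3, 46.0], [282.0, 0.0, 279.0, 245.4]]
```

View pics/g_zw.png

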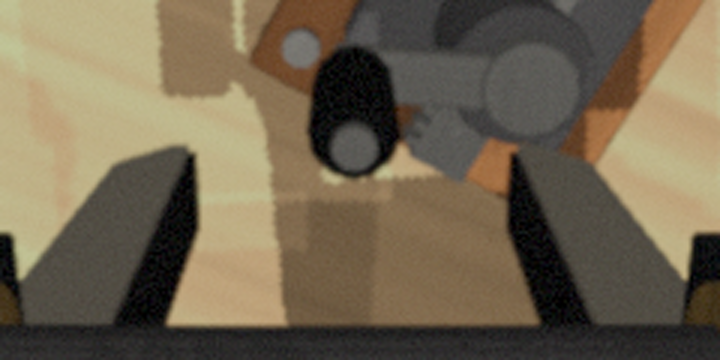

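View pics/g_zs.png

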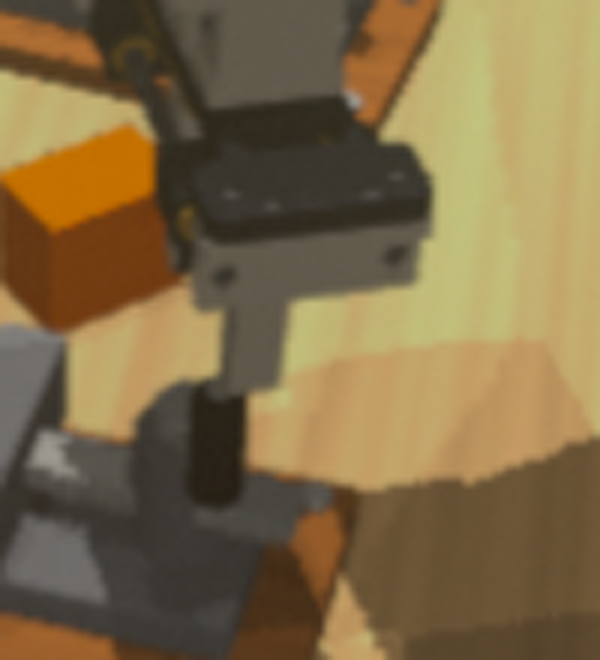

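```bash
python3 -m inch '[[-0.04,-0.04,-0.7,0],[-0.02,-0.02,-0.7,0],[0,0,-0.5,0],[0,0,0,0]]' 60
python3 - <<'E'
from look import *
s=read_state(); f=shot('wrist','h'); f2=shot('side','h'); print(s['eef_pos'],s['opening'],s['force'])
E
python3 zoom.py pics/h_wrist.png pics/h_zw.png 200 180 440 300 3
python3 zoom.py pics/h_side.png pics/h_zs.png 300 180 400 290 6
```

```text
time_s: 8.25
eef_pos: [0.4412, 0.2646, 0.1244]
tool_rot: [0.147, 0.698, 0.147, -0.685]
force: [0.8, 0.5, 0.5]
opening: 0.0603
[0.44123587 0.2645884  0.12439861] 0.06026346917882518 [0.77466078 0.45844247 0.54472415]
```

View pics/h_zw.png

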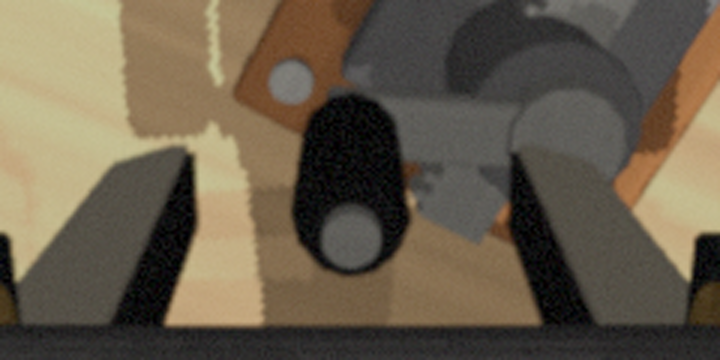

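View pics/h_zs.png

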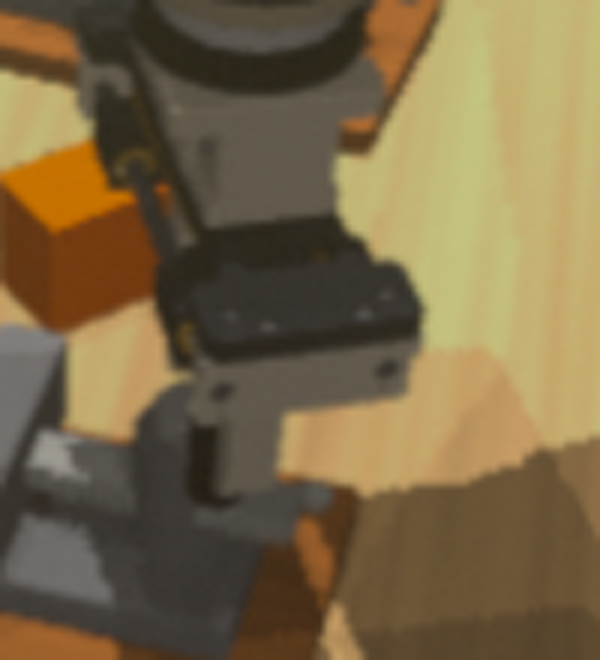

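Run:
```python
from wr import *
s={'tool_rot':[0.147,0.698,0.147,-0.685]};R=rot(s)
for nm,e in(('g',[.4424,.2659,.1728]),('h',[.4412,.2646,.1244])):
  for x in (.017,0,-.01,-.02):
    print(nm,x,[proj('side',np.array(e)+R@[x,y,0]).round(1)[0].tolist() for y in (-.03,-.038,-.0475)])
```

```text
g 0.017 [[338.1, 256.1], [339.1, 258.7], [340.3, 261.9]]
g 0 [[338.6, 250.2], [339.6, 252.8], [340.8, 255.9]]
g -0.01 [[338.9, 246.6], [339.9, 249.2], [341.1, 252.4]]
g -0.02 [[339.2, 243.0], [340.2, 245.6], [341.4, 248.8]]
h 0.017 [[337.7, 271.9], [338.7, 274.6], [339.9, 277.7]]
h 0 [[338.2, 266.4], [339.2, 269.0], [340.4, 272.2]]
h -0.01 [[338.5, 263.0], [339.5, 265.7], [340.7, 268.8]]
h -0.02 [[338.8, 259.7], [339.8, 262.3], [341.0, 265.4]]
```

```bash
python3 -m inch '[[0,0,-0.4,0],[0,0,-0.15,0],[0,0,0,0]]' 60
python3 -m inch '[[0,0,0,0],[0,0,0,0],[0,0,0,0],[0,0,0,0],[0,0,0,0]]' 15 35
```

```text
time_s: 8.72
eef_pos: [0.4423, 0.2651, 0.1116]
tool_rot: [0.147, 0.7, 0.147, -0.684]
force: [0.1, 0.6, 0.4]
opening: 0.0601
time_s: 9.35
eef_pos: [0.4425, 0.2654, 0.112]
tool_rot: [0.147, 0.7, 0.148, -0.683]
force: [-1.0, 1.4, -0.6]
opening: 0.0214
```

The grip is good at 21.4 mm on the 22 mm knob. Next I'll plan the arc steps.

```bash
cat > arc.py <<'E'
import sys,numpy as np
from rig import read_state
C=np.array([.4600,.2178]);r=.050;yaw=-.087
if len(sys.argv)>3: C=np.array([float(sys.argv[2]),float(sys.argv[3])])
st=float(sys.argv[1]) if len(sys.argv)>1 else .2
s=read_state();p=s['eef_pos'][:2];d=p-C;th=np.arctan2(d[1],d[0])
print('t',s['time_s'],'p',p.round(4),'z',s['eef_pos'][2].round(4),'r',np.hypot(*d).round(4),'crank',round((yaw+np.pi-th)%(2*np.pi),3),'F',s['force'].round(1) if hasattr(s['force'],'round') else s['force'],'open',round(s['opening'],4))
u=d/np.hypot(*d);F=np.array(s['force'][:2]);print('Frad',(F@u).round(1),'Ftan(cw)',(F@[u[1],-u[0]]).round(1))
q=p
for k in range(1,6):
    a=th-st*k; n=C+r*np.array([np.cos(a),np.sin(a)]); print(((n-q)/.025).round(2)); q=n
E
python3 arc.py 0.2
```

```text
t 9.35 p [0.4425 0.2654] z 0.112 r 0.0507 crank 1.131 F [-1.   1.4 -0.6] open 0.0214
Frad 1.6 Ftan(cw) -0.5
[0.4  0.07]
[0.4  0.02]
[ 0.4  -0.06]
[ 0.38 -0.14]
[ 0.34 -0.21]
```

```bash
python3 -m inch '[[0.4,0.09,0,0],[0.4,0.02,0,0],[0.4,-0.06,0,0]]'; python3 arc.py 0.2
```

```text
time_s: 9.72
eef_pos: [0.4706, 0.2673, 0.1119]
tool_rot: [0.147, 0.698, 0.148, -0.685]
force: [-5.8, 0.1, 4.3]
opening: 0.021
t 9.725 p [0.4706 0.2673] z 0.1119 r 0.0506 crank 1.695 F [-5.8  0.1  4.3] open 0.021
Frad -1.1 Ftan(cw) -5.7
[ 0.37 -0.15]
[ 0.35 -0.2 ]
[ 0.3  -0.26]
[ 0.24 -0.32]
[ 0.18 -0.36]
```

The knob follows with about 6 N of tangential drag, as expected. I'll continue.

```bash
python3 -m inch '[[0.37,-0.14,0,0],[0.35,-0.2,0,0],[0.3,-0.26,0,0],[0.24,-0.32,0,0]]'; python3 arc.py 0.2
```

```text
time_s: 10.22
eef_pos: [0.5015, 0.2455, 0.112]
tool_rot: [0.146, 0.696, 0.149, -0.687]
force: [-3.2, 3.9, 1.6]
opening: 0.0214
t 10.225 p [0.5015 0.2455] z 0.112 r 0.05 crank 2.466 F [-3.2  3.9  1.6] open 0.0214
Frad -0.4 Ftan(cw) -5.0
[ 0.19 -0.35]
[ 0.11 -0.38]
[ 0.04 -0.4 ]
[-0.04 -0.4 ]
[-0.12 -0.38]
```

```bash
python3 -m inch '[[0.19,-0.35,0,0],[0.11,-0.38,0,0],[0.04,-0.4,0,0],[-0.04,-0.4,0,0]]'; python3 arc.py 0.2
```

```text
time_s: 10.72
eef_pos: [0.5084, 0.2085, 0.1119]
tool_rot: [0.144, 0.696, 0.151, -0.688]
force: [-3.9, 6.2, 0.4]
opening: 0.0212
t 10.725 p [0.5084 0.2085] z 0.1119 r 0.0493 crank 3.245 F [-3.9  6.2  0.4] open 0.0212
Frad -5.0 Ftan(cw) -5.4
[-0.09 -0.39]
[-0.19 -0.35]
[-0.25 -0.31]
[-0.31 -0.25]
[-0.35 -0.18]
```

```bash
python3 -m inch '[[-0.11,-0.39,0,0],[-0.2,-0.35,0,0],[-0.27,-0.31,0,0]]'; python3 arc.py 0.1; python3 -c "
from look import *
shot('side','i');shot('top','i');shot('wrist','i')"; for n in top; do python3 zoom.py pics/i_top.png pics/i_zt.png 190 130 300 270 4;python3 zoom.py pics/i_side.png pics/i_zs.png 220 200 370 310 5; done
```

```text
time_s: 11.1
eef_pos: [0.4949, 0.1833, 0.112]
tool_rot: [0.143, 0.697, 0.151, -0.687]
force: [1.9, 5.5, -3.3]
opening: 0.021
t 11.1 p [0.4949 0.1833] z 0.112 r 0.049 crank 3.835 F [ 1.9  5.5 -3.3] open 0.021
Frad -2.5 Ftan(cw) -5.3
[-0.12 -0.16]
[-0.16 -0.12]
[-0.17 -0.1 ]
[-0.18 -0.09]
[-0.19 -0.07]
```

View pics/i_zs.png

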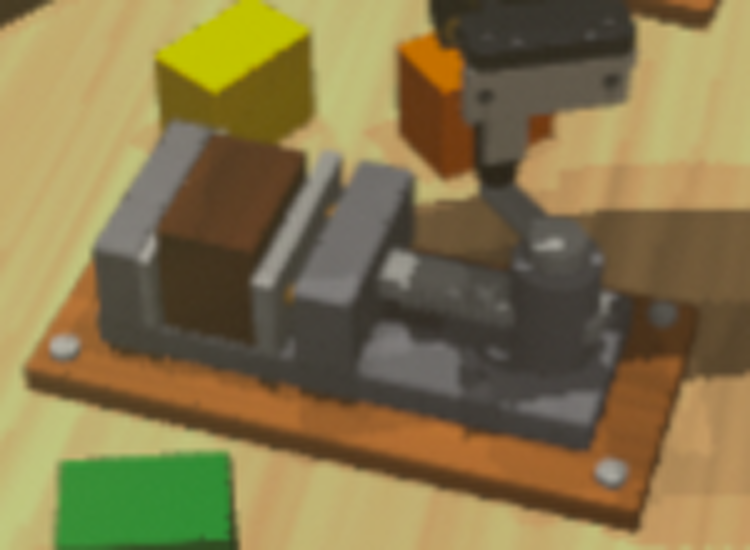

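View pics/i_wrist.png

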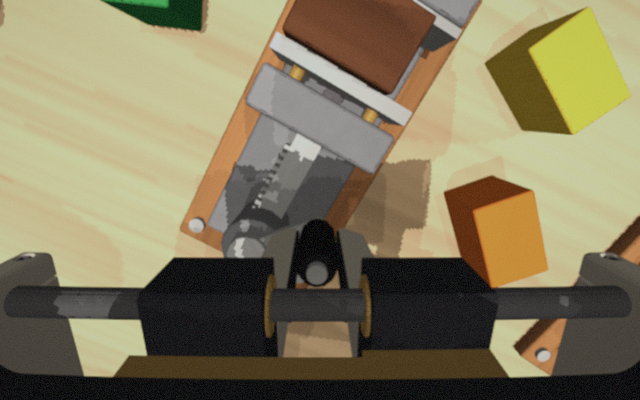

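View pics/i_zt.png

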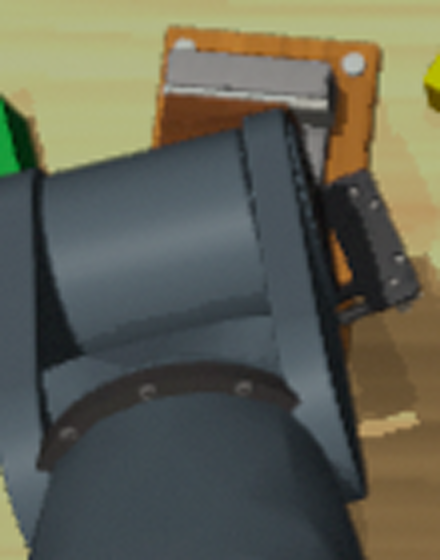

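The side view shows the face plate now at the block, with the springs still extended, and the knob in the fingers on the far (−y) side. I'll refit the crank centre from the path.

Run:
```python
import numpy as np
from scipy.optimize import least_squares
P=np.array([(.4425,.2654),(.4706,.2673),(.5015,.2455),(.5084,.2085),(.4949,.1833)])
f=least_squares(lambda c:np.hypot(*(P-c).T)-.05,[.46,.217]);print(f.x,f.fun)
d=P-f.x;print((np.pi-.087-np.arctan2(d[:,1],d[:,0]))%(2*np.pi))
```

```text
[0.45943238 0.21848103] [-1.19192413e-04  8.00074753e-05 -2.91017652e-06 -2.55203893e-05
 -4.34485034e-05]
[1.13745692 1.70868263 2.48366741 3.25566748 3.83593437]
```

```bash
python3 arc.py 0.2 .4594 .2185
```

```text
t 11.25 p [0.4942 0.1827] z 0.112 r 0.0499 crank 3.854 F [-1.7 -2.  -0.1] open 0.021
Frad 0.2 Ftan(cw) 2.6
[-0.31 -0.25]
[-0.36 -0.18]
[-0.38 -0.11]
[-0.4  -0.03]
[-0.4   0.05]
```

```bash
python3 -m inch '[[-0.31,-0.25,0,0],[-0.36,-0.18,0,0]]'; python3 arc.py 0.12 .4594 .2185
```

```text
time_s: 11.5
eef_pos: [0.479, 0.1725, 0.1121]
tool_rot: [0.144, 0.697, 0.151, -0.686]
force: [4.6, 3.7, -5.2]
opening: 0.0217
t 11.5 p [0.479  0.1725] z 0.1121 r 0.0499 crank 4.223 F [ 4.6  3.7 -5.2] open 0.0217
Frad -1.6 Ftan(cw) -5.7
[-0.23 -0.08]
[-0.23 -0.05]
[-0.24 -0.02]
[-0.24  0.  ]
[-0.24  0.03]
```

```bash
python3 -m inch '[[-0.25,-0.08,0,0],[-0.25,-0.05,0,0],[0,0,0,0]]'; python3 arc.py 0.05 .4594 .2185
```

```text
time_s: 11.88
eef_pos: [0.4676, 0.1692, 0.112]
tool_rot: [0.144, 0.698, 0.151, -0.685]
force: [-0.6, 0.7, -1.6]
opening: 0.0212
t 11.875 p [0.4676 0.1692] z 0.112 r 0.05 crank 4.461 F [-0.6  0.7 -1.6] open 0.0212
Frad -0.8 Ftan(cw) 0.5
[-0.1  -0.02]
[-0.1  -0.01]
[-0.1 -0. ]
[-0.1  0. ]
[-0.1   0.01]
```

```bash
python3 -m inch '[[-0.1,-0.02,0,0],[0,0,0,0]]'; python3 arc.py 0.05 .4594 .2185; python3 -c "
from look import *
shot('side','j');shot('wrist','j')"; python3 zoom.py pics/j_side.png pics/j_zs.png 220 200 370 310 5
```

```text
time_s: 12.12
eef_pos: [0.4659, 0.169, 0.112]
tool_rot: [0.144, 0.699, 0.151, -0.684]
force: [0.1, 0.2, -2.3]
opening: 0.0214
t 12.125 p [0.4659 0.169 ] z 0.112 r 0.0499 crank 4.494 F [ 0.1  0.2 -2.3] open 0.0214
Frad -0.2 Ftan(cw) -0.1
[-0.1  -0.01]
[-0.1  -0.01]
[-0.1 -0. ]
[-0.1  0. ]
[-0.1   0.01]
```

View pics/j_zs.png

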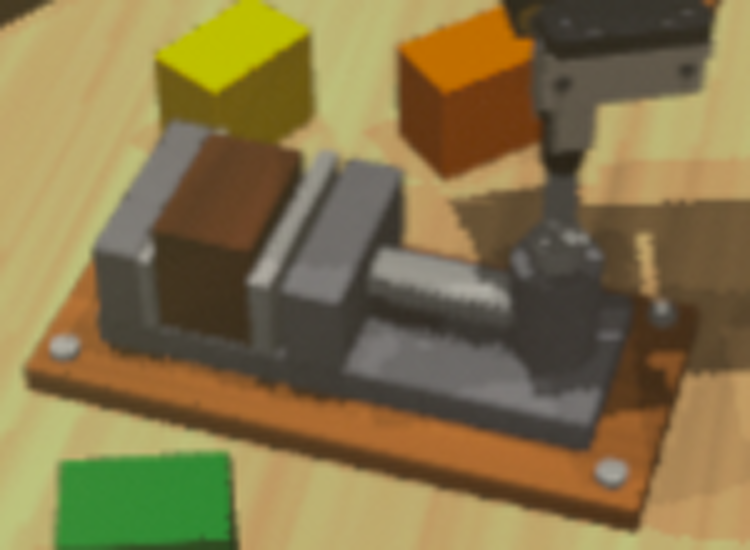

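View pics/j_wrist.png

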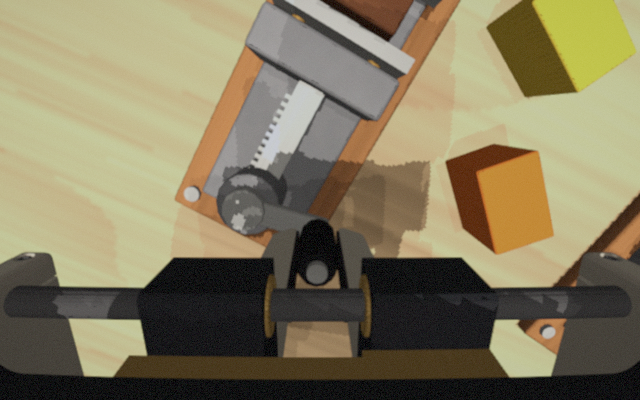

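The plate gap has closed to about half of what it was before contact, and the block is squared against the fixed jaw. The crank reads about 4.49. Now I'll release and go straight up.

```bash
python3 -m inch '[[0,0,0,0],[0,0,0,0],[0,0,0,0],[0,0,0,0]]' 60
python3 -m inch '[[0,0,0.3,0],[0,0,0.8,0],[0,0,1,0],[0,0,1,0],[0,0,1,0]]'
python3 -m inch '[[-0.3,-0.5,1,0],[-0.3,-1,0.5,0],[-0.3,-1,0,0],[-0.3,-1,0,0],[-0.3,-1,0,0]]'
python3 - <<'E'
from look import *
from wr import *
s=read_state();f=shot('wrist','k');shot('side','k');shot('top','k');print(s['eef_pos'],s['force'])
E
python3 zoom.py pics/k_side.png pics/k_zs.png 220 200 370 310 5;python3 zoom.py pics/k_top.png pics/k_zt.png 190 120 300 270 4
```

```text
time_s: 12.72
eef_pos: [0.4654, 0.1687, 0.1122]
tool_rot: [0.144, 0.699, 0.151, -0.684]
force: [-0.2, 0.1, -0.0]
opening: 0.0565
time_s: 13.35
eef_pos: [0.4643, 0.1684, 0.2183]
tool_rot: [0.144, 0.698, 0.151, -0.685]
force: [0.4, 0.1, -0.2]
opening: 0.0602
time_s: 13.98
eef_pos: [0.4264, 0.0541, 0.2619]
tool_rot: [0.145, 0.7, 0.152, -0.683]
force: [0.1, -0.5, 0.0]
opening: 0.0604
[0.42643464 0.05407456 0.26192202] [ 0.11629638 -0.49649864  0.01787851]
```

View pics/k_zs.png

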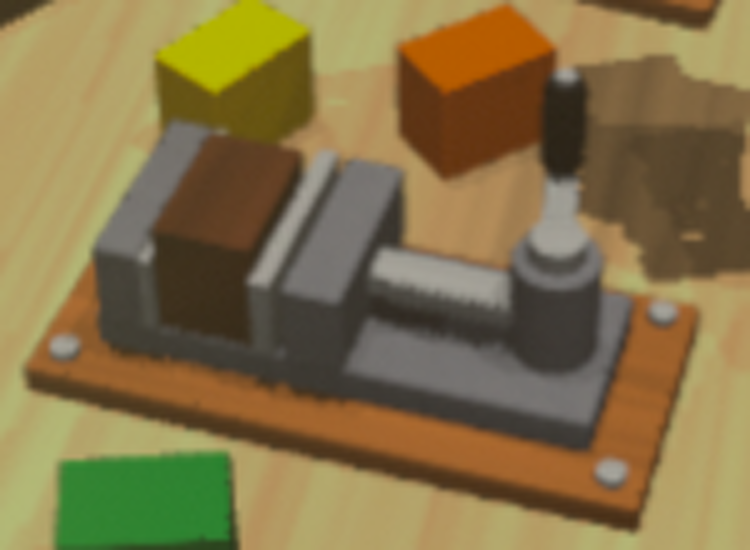

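View pics/k_top.png

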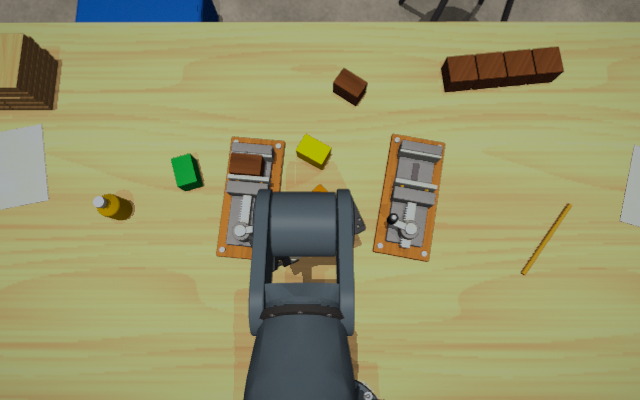

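View pics/k_wrist.png

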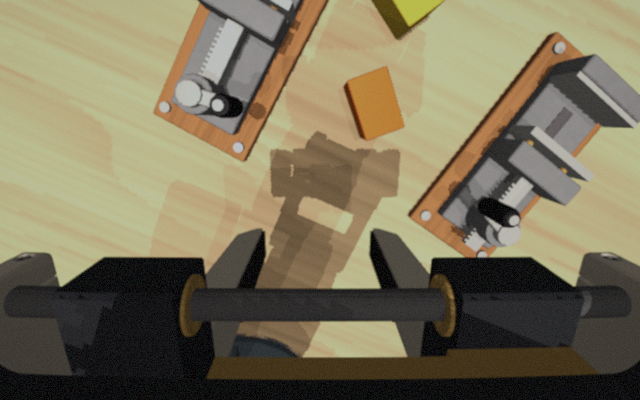

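The clamped vise stands free of the hand: the knob is at (219,104) in the wrist view. The spare vise is unchanged in the top view, knob at (393,219). I'll measure the final crank angle.

Run:
```python
from wr import *
from rig import *
s=read_state();f=grab_frame('wrist')
def cr(d): return (np.pi-.087-np.arctan2(d[1],d[0]))%(2*np.pi)
k=w(f,s,(218,104),.162);h=w(f,s,(190,93),.111);print('wrist',k,h,cr(k-h),np.hypot(*(k-h)[:2]))
S=lambda x,y:((x+.5)/5-.5+220,(y+.5)/5-.5+200)
k=atz('side',S(567,75),.162);h=atz('side',S(557,232),.111);print('side',k,h,cr(k-h),np.hypot(*(k-h)[:2]))
c=np.array([.459,.2175,0]);print(cr(k-c))
# plate gaps along vise: sliding jaw front top edge & plate, z=.09, side
for n,p in (('plate front',(283,222)),('plate rear top',(337,152)),('jaw front near',(287,292)),('fixed face',(155,240))):
    q=atz('side',S(*p),.09)-c; print(n,(q[0]*np.cos(.087)-q[1]*np.sin(.087)).round(4))
g=grab_frame('top');a=cv2.imread('pics/a_top.png').astype(int);b=g['frame'].astype(int);print('spare diff',np.abs(a-b)[130:265,380:450].mean(), np.abs(a-b)[40:100,440:570].mean())
```

```text
wrist [0.46638561 0.16923637 0.162     ] [0.46043297 0.21546674 0.111     ] 4.497333220854954 0.0466120302632509
side [0.46255269 0.16489567 0.162     ] [0.45682389 0.21714328 0.111     ] 4.516178196573332 0.05256074592473222
4.55795529376057
plate front 0.13
plate rear top 0.1221
jaw front near 0.1117
fixed face 0.1835
spare diff 8.712486772486772 5.963290598290598
```

```bash
python3 -c "
from rig import *
s=read_state();print(s['time_s'],s['force']);print(job_done())"
```

```text
14.225 [-0.01599968  0.24584868 -0.02539917]
the job is handed in; nothing more can be done
None
```

I turned the crank of the walnut-block vise clockwise from about 1.13 rad to about 4.5 rad, then let go and backed the hand away. I handed the job in at 14.2 s.

**Final checks:**
- **Crank angle:** 4.49 from the arm's path before release. After release, 4.50 from the wrist camera and 4.52–4.56 from the side camera.
- **Block:** in the side picture it sits square against the fixed jaw, with the face plate about half way in.
- **Forces:** the arc took about 5–6 N of tangential force at the knob. Every force reading I took was below 20 N, and with the hand away it was about 0 N.
- **Spare vise:** it looks the same as at the start in the top view, and the hand never came near it. A pixel comparison of that area gave a mean difference of 8.7, against 6.0 for an untouched patch elsewhere. I put that down to noise and the arm's shadow.

**What went wrong or disagreed:**
- **Fingertip position:** the fingertips are about 18 mm behind the reported tool point, not the stated 17 mm ahead. The first grip therefore closed on the top end of the knob, with about 17 N upward. The crank did not visibly move. I opened, went lower and gripped again, this time properly at 21.4 mm.
- **Knob to axis distance:** the final pictures gave 47 and 53 mm instead of 50 mm, which suggests errors of about 3 mm in those readings.

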